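# Hole saws back in their case in order of size

## Task

Put the four loose hole saws back in the open plywood case, teeth down, one centred over each free dowel, so that the row grows in size from the small saw already standing at one end to the largest next to the arbor. Set each one down rather than dropping it, leave the small saw standing where it is, and when all four are in, lower the lid gently until it is shut.

Things in the scene. Friction and masses are not known exactly. Their poses are not given: they have to be found in the camera images.
- saw22: The smallest hole saw, 22 mm diameter, 46 mm tall, loose but already standing teeth down in the case at one end of the row, 68 mm from the nearest free dowel; which end varies. At the row's other end, 68 mm past the last free dowel, the steel arbor with its pilot drill lies on a fixed wooden block 30 mm wide (41 mm high in all). Origin: centre of the saw's underside.
- saw29: Hole saw: round dark steel cup, closed flat top with a threaded hole, bright toothed open rim below; 29 mm outside diameter, 46 mm tall, wall 2.5 mm, about 60 g. It starts standing teeth down, loose on the bench. Origin: centre of the toothed rim (underside); z up the cup's axis.
- saw38: Hole saw: round dark steel cup, closed flat top with a threaded hole, bright toothed open rim below; 38 mm outside diameter, 46 mm tall, wall 2.5 mm, about 90 g. It starts standing teeth down, loose on the bench. Origin: centre of the toothed rim (underside); z up the cup's axis.
- saw48: Hole saw: round dark steel cup, closed flat top with a threaded hole, bright toothed open rim below; 48 mm outside diameter, 46 mm tall, wall 2.5 mm, about 130 g. It starts standing teeth down, loose on the bench. Origin: centre of the toothed rim (underside); z up the cup's axis.
- saw60: Hole saw: round dark steel cup, closed flat top with a threaded hole, bright toothed open rim below; 60 mm outside diameter, 46 mm tall, wall 2.5 mm, about 180 g. It starts standing teeth down, loose on the bench. Origin: centre of the toothed rim (underside); z up the cup's axis.
- dowel1: One of four equal free dark wooden dowels, 10 mm diameter, 22 mm tall, fixed in one straight row, 68 mm apart, on the floor of the open plywood case; dowel1 is at the right (-y). Origin: centre of its foot, on the case floor, 6 mm above the bench. Its x axis: the case's x, level, square to the row, away from the robot, to the hinge side; its y axis: along the row towards dowel4.
- dowel2: Second dowel of the row, as dowel1. The case that holds them is fixed, 136 mm (x) by 412 mm (y) outside, its walls 6 mm thick and 66 mm high above the bench; the row lies on its middle line, so 62 mm are free from the row to the inside of the front and back walls.
- dowel3: Third dowel of the row, as dowel1.
- dowel4: Fourth dowel of the row, as dowel1, at the left (+y).
- lid: Plywood lid on the case's back wall, 412 mm wide, 144 mm from hinge to free edge, 6 mm thick. Origin: middle of the hinge line, 66.5 mm above the bench, 68 mm behind the row. It spreads to its own -x; y along the hinge; outer face at z = +6 mm, z up when shut. Starts open, leaning back 6 to 16 degrees past upright; its stiff hinge holds it anywhere, 2 to 3 N at the free edge moves it.
Mind the look-alikes: they are no part of the job. Leave any blue look-alike of the saw38 alone. Leave any yellow look-alike of the saw60 alone.

How it is judged:
By the outcome, as a careful person would: the job done as asked, in the order asked, and still so for the second after the job is handed in, with the robot touching nothing.
It also fails if it takes over 104 s, if anything falls off the work surface, if the arm or the gripper's body presses on something with over 40 N, if the wrist force passes 120 N, or if a joint passes its speed limit or range.

## Robot

A 6-joint arm with a two-finger parallel gripper is mounted at the origin on the work surface. World frame = base frame: x ahead of the robot, y to its left, z up, the work surface at z = 0. Lengths are in m, angles in degrees, forces in N, time in s.
With the tool pointing down it reaches from about 0.25 to 0.725 m from the base axis. Payload 9.7 kg.
Tool frame: the origin (TCP) lies between the finger pads; the fingertips stand 17 mm ahead of it and the grasp point (between the pads) lies 2 mm behind it; z points along the fingers, y is the direction in which the jaws open and shut (so a half turn about z gives the same grasp; the last joint's range is limited). The gripper opens to 85 mm and grips with 20 to 120 N. Pads are 22 mm wide; open, the fingers measure 114 mm over their backs; the gripper's body (76 mm by 85 mm) begins 54 mm behind the grasp point. The pads swing forward as they close: fully open they stand 13 mm farther back than shut.
Start: joints at [-68.468, 4.979, 10.078, 95.1, 0, 90], TCP at [0.202, -0.512, 0.248] pointing down, gripper open.
Joint ranges: [-179.16, 179.16], [-48.56, 103.87], [-65.8, 70.77], [-126.05, 130.52], [-82.76, 87.17], [-180, 180]. Speed limits (degrees/s): [127.2, 127.2, 147.25, 180, 180, 180].

## Interface

Orientations are given as [roll, pitch, yaw] about the fixed x, y, z axes, in that order (R = Rz(yaw) Ry(pitch) Rx(roll)).
In Python, from workcell import monitor, cams, order gives the robot as it stands. The module is installed in compiled form; this text tells all that it offers.
- The arm moves only by the shell command python3 -m handwheel 'ROWS' [OPENING] [FORCE]. ROWS is JSON, a list of rows, each a list of 6 numbers: the shift along the tool's x, y, z in m, then the turn, a rotation vector about the tool's x, y, z in degrees. In form: [[tx, ty, tz, wx, wy, wz], ...]. A call has exactly 8 rows; each row shifts and turns the commanded pose from where the row before left it, along the tool's axes as they then stand; what a row does not reach is not made up. A row lasts 1/12 s, in which the tool goes at most 41.7 mm and 7.16 degrees, less where a joint would pass 70% of its speed; a pose out of reach is approached as far as the arm can. A call is refused whole if a number of a shift passes 0.0417 or a number of a turn 7.16, either way. A call with a gripper value outside its range is refused whole. OPENING is the opening, from -1 (shut) to 1 (fully open), set as the call begins (- or left out, the last holds). The fingers move at their own pace and stop on an object; FORCE is the grip in N (left out, the last holds). Time passes only in rows, so rows that do not move let the fingers close, or fill a call up. It gives the time, the measured TCP pose, the force and the opening at its end, in the units of the state.
- monitor.get_obs(): the state, without advancing time (a new reading comes with each control period).
- cams.camera(name): name is "side" or "top" or "wrist"; returns a dict with "img" (384x512x3 uint8, red, green, blue), "depth" (384x512 float32, m along the optical axis (not along the pixel's ray), 0 where there is no reading), "fx", "fy", "cx", "cy" (pixels), "rvec" (rotation vector, rad) and "tvec" (3), from world to camera coordinates, as OpenCV has them; the wrist camera has in their place "tool_from_camera" (4x4, takes a point from camera to tool coordinates, whose origin is the TCP and whose axes are the flange's). Camera axes: x right, y down, z forward; pixel columns grow to the right and rows downward; lengths in m; the calibration is good to about 2 mm. A picture is of the moment at which its call begins: read the wrist's pose just before it.
- order.job_done(): hands the job in, once; it reports no verdict.
The state is a dict: "time": time; "q": joint angles; "qd": joint speeds; "joint_efforts": joint torques, N m; "ee_pos": TCP position; "tcp_rot": TCP orientation; "wrist_force": force on the tool from outside, world axes, zero at the start; "torque": the same for the moment, N m; "opening": finger opening in m.
Only numpy, scipy, OpenCV 4.12 (cv2) and the standard library are available. Lean on these libraries where they do the work, as an engineer would, in place of code of your own. Each camera call takes 0.05 s, during which the arm holds its last target. There are 200 camera calls.

## Working session

There is one attempt and no reset: what is moved stays moved. The work goes in short steps, Python scripts to look and compute and a shell command to move; the robot and the scene stay as the last step left them, time stands still between calls to the robot, and variables do not carry over. Pictures are saved under pics/ and viewed, about 12 in all and at most 16, crops included, and the job is handed in when it is done.

```bash
mkdir -p pics; cat > h.py <<'E'
from workcell import monitor, cams, order
import numpy as np, cv2
from scipy.spatial.transform import Rotation as R
def cam(n):
    o=monitor.get_obs(); c=cams.camera(n)
    if n=="wrist":
        T=np.eye(4); T[:3,:3]=R.from_euler('xyz',o['tcp_rot'],degrees=True).as_matrix(); T[:3,3]=o['ee_pos']
        c['T']=T@np.array(c['tool_from_camera'])
    else:
        Rm=cv2.Rodrigues(np.array(c['rvec'],float))[0]; T=np.eye(4); T[:3,:3]=Rm.T; T[:3,3]=-Rm.T@np.array(c['tvec']).ravel(); c['T']=T
    return c
def ray(c,u,v,z):
    d=c['T'][:3,:3]@np.array([(u-c['cx'])/c['fx'],(v-c['cy'])/c['fy'],1]); p=c['T'][:3,3]
    return p+d*(z-p[2])/d[2]
def cloud(c):
    v,u=np.mgrid[:384,:512]; d=c['depth']
    P=np.stack([(u-c['cx'])/c['fx']*d,(v-c['cy'])/c['fy']*d,d],-1)@c['T'][:3,:3].T+c['T'][:3,3]
    P[d==0]=np.nan
    return P
def save(c,n): cv2.imwrite('pics/'+n,c['img'][:,:,::-1])
E
python3 - <<'E'
from h import *
o=monitor.get_obs(); print(o)
for n in("top","side"):
    c=cam(n); save(c,n+'0.png'); print(n,c['T'][:3,3].round(3),c['T'][:3,2].round(2),c['fx'])
    np.save(n+'.npy',cloud(c))
E
```

```text
{'time': 0.0, 'q': array([-6.84682142e+01,  5.01319570e+00,  1.00336260e+01,  9.51005778e+01,
       -7.46173381e-05,  8.99995906e+01]), 'qd': array([ 0.02729025, -0.03568107, -0.01238585, -0.06121276,  0.00696113,
       -0.01354236]), 'joint_efforts': array([ 6.86362728e-04, -5.20393431e+01,  4.64802575e+01,  1.62882416e-02,
       -2.80644218e-05,  2.22476774e-05]), 'ee_pos': array([ 0.20178004, -0.51141722,  0.24755554]), 'tcp_rot': array([-1.79919852e+02,  7.40446389e-05,  2.15321953e+01]), 'wrist_force': array([ 0.12750669,  0.14294154, -0.27083729]), 'torque': array([-0.00147116, -0.01347029,  0.0437349 ]), 'opening': 0.08528122197808134}
top [0.276 0.03  1.207] [ 0.18 -0.01 -0.98] 423.6471400216151
side [0.353 0.619 0.815] [ 0.15 -0.62 -0.77] 397.31291635678616
```

View pics/top0.png

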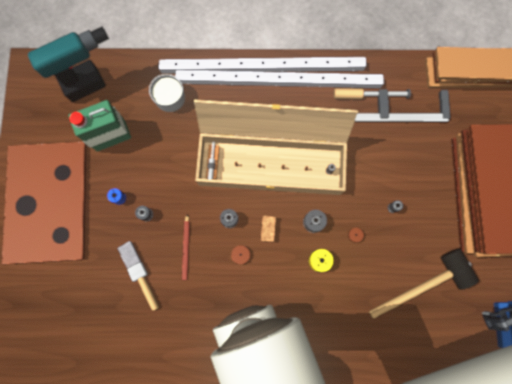

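View pics/side0.png

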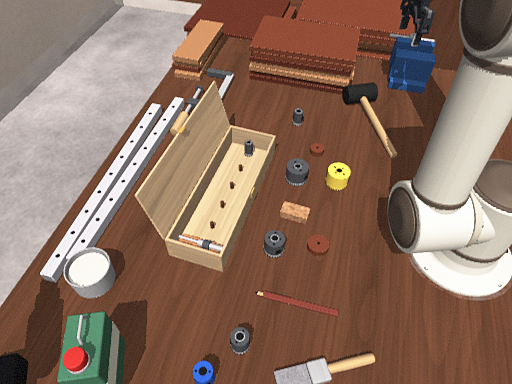

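The top view shows the case with the small saw at right (332,169) and the arbor at left (212,160). Dowels are at (237,164), (261,165), (284,167) and (307,168). Loose saws are at (143,213), (230,218), (316,221) and (397,207), with a blue look-alike at (116,196) and a yellow one at (321,260). So saw29, 38, 48 and 60 go on dowels 1 to 4 in that order.

```bash
python3 - <<'E'
from h import *
for n,seeds in (("top",[(143,213),(230,218),(316,221),(397,207),(332,169)]),("side",[(240,333),(274,238),(297,166),(298,112),(249,143)])):
    P=np.load(n+'.npy')
    for u,v in seeds:
        w=P[v-22:v+23,u-22:u+23].reshape(-1,3)
        zz=0.052 if u in(332,249) else .046
        t=w[np.abs(w[:,2]-zz)<.006]
        # restrict near the seed
        c0=P[v-3:v+3,u-3:u+3].reshape(-1,3); c0=np.nanmedian(c0,0)
        t=t[np.hypot(*(t-c0)[:,:2].T)<.04]
        (cx,cy),r=cv2.minEnclosingCircle(t[:,:2].astype(np.float32))
        print(n,(u,v),len(t),t.mean(0).round(4),np.median(t[:,2]).round(4),(round(cx,4),round(cy,4)),'r',round(r,4))
# dowels: top faces z=28mm
import cv2
for n,seeds in (("top",[(307,168),(284,167),(261,165),(237,164)]),("side",[(241,168),(232,185),(222,205),(212,224)])):
    P=np.load(n+'.npy'); img=cv2.imread(f'pics/{n}0.png').max(2).astype(int)
    for u,v in seeds:
        w=P[v-9:v+10,u-9:u+10].reshape(-1,3); g=img[v-9:v+10,u-9:u+10].ravel()
        t=w[(w[:,2]>.02)&(w[:,2]<.034)]
        print(n,(u,v),len(t),t.mean(0).round(4), 'dark',(g<110).sum())
P=np.load('top.npy')
# case walls: rim points
m=(np.abs(P[...,2]-.066)<.004)&(P[...,0]>.3)&(P[...,0]<.75)&(abs(P[...,1])<.35)
t=P[m]; print('rim',len(t),t.min(0),t.max(0)); print(cv2.minAreaRect(t[:,:2].astype(np.float32)))
m=(P[...,2]>.08)&(P[...,0]>.4)&(P[...,0]<.8)&(abs(P[...,1]-0)<.3); t=P[m]
m2=t[t[:,2]>.14]; i=np.argsort(t[:,2])[-30:]; print('lid top',t[i].mean(0))
A=np.c_[t[:,1:],np.ones(len(t))]; s=np.linalg.lstsq(A,t[:,0],rcond=None)[0]; print('lid x= y,z,1',s,len(t))
for n in("top",):
    im=cv2.imread('pics/top0.png')[90:230,100:420]; cv2.imwrite('pics/crop.png',cv2.resize(im,None,fx=2.5,fy=2.5,interpolation=cv2.INTER_CUBIC))
E
```

```text
top (143, 213) 147 [0.4434 0.3524 0.045 ] 0.0451 (0.4435, 0.3525) r 0.0189
top (230, 218) 233 [0.4293 0.1137 0.0454] 0.0454 (0.4294, 0.1138) r 0.0239
top (316, 221) 363 [ 0.4218 -0.1264  0.0458] 0.0459 (0.422, -0.1264) r 0.0299
top (397, 207) 83 [ 0.4633 -0.3548  0.0459] 0.0461 (0.4641, -0.3553) r 0.015
top (332, 169) 60 [ 0.5716 -0.1819  0.0524] 0.0523 (0.5686, -0.1923) r 0.0288
side (240, 333) 312 [0.4436 0.3532 0.047 ] 0.0472 (0.4438, 0.3521) r 0.0191
side (274, 238) 308 [0.4295 0.1151 0.0471] 0.0472 (0.4304, 0.113) r 0.0252
side (297, 166) 316 [ 0.4221 -0.1249  0.0472] 0.0474 (0.4217, -0.1275) r 0.031
side (298, 112) 62 [ 0.4636 -0.3541  0.0467] 0.0474 (0.4629, -0.3569) r 0.0156
side (249, 143) 74 [ 0.5699 -0.1888  0.0531] 0.0535 (0.5697, -0.1899) r 0.0258
top (307, 168) 10 [ 0.5753 -0.1069  0.0264] dark 0
top (284, 167) 11 [ 0.5798 -0.0385  0.0269] dark 0
top (261, 165) 10 [0.5848 0.0286 0.0264] dark 0
top (237, 164) 9 [0.5894 0.0971 0.0253] dark 0
side (241, 168) 12 [ 0.576  -0.106   0.0266] dark 19
side (232, 185) 17 [ 0.5801 -0.0388  0.0267] dark 21
side (222, 205) 17 [0.5853 0.0296 0.027 ] dark 18
side (212, 224) 20 [0.5892 0.0966 0.0261] dark 20
rim 948 [ 0.50235442 -0.21565328  0.06200332] [0.66715209 0.20476078 0.06999385]
((0.5844188928604126, -0.005233779549598694), (0.41267287731170654, 0.14162853360176086), 86.35650634765625)
lid top [ 0.68628454 -0.01992542  0.20829488]
lid x= y,z,1 [0.06546154 0.26879347 0.63397456] 4757
```

View pics/crop.png

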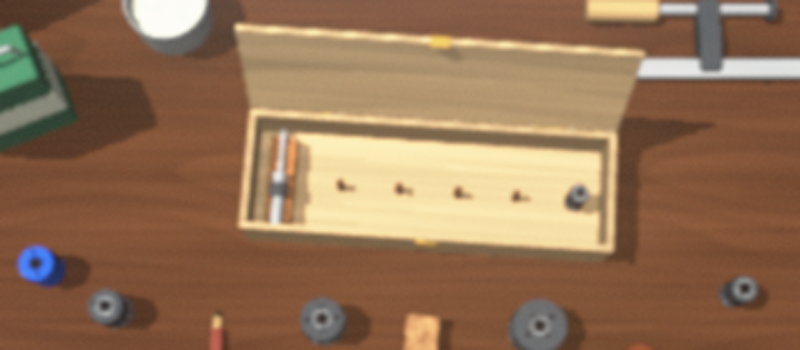

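```bash
python3 -m handwheel '[[0.0376,-0.0062,0,0,0,0],[0.0376,-0.0062,0,0,0,0],[0.0376,-0.0062,0,0,0,0],[0.0376,-0.0062,0,0,0,0],[0.0376,-0.0062,0,0,0,0],[0.0376,-0.0062,0,0,0,0],[0.0376,-0.0062,0,0,0,0],[0.0376,-0.0062,0,0,0,0]]' 1
python3 -m handwheel '[[0,0,0,0,0,-7.16],[0,0,0,0,0,-7.16],[0,0,0,0,0,-7.16],[0,0,0,0,0,-7.16],[0,0,0,0,0,-7.16],[0,0,0,0,0,-7.16],[0,0,0,0,0,-7.16],[0,0,0,0,0,-7.16]]'
python3 -m handwheel '[[0,0,0,0,0,-7.1],[0,0,0,0,0,0],[0,0,0.03,0,0,0],[0,0,0.03,0,0,0],[0,0,0.03,0,0,0],[0,0,0,0,0,0],[0,0,0,0,0,0],[0,0,0,0,0,0]]'
cat >> h.py <<'E'
D=np.array([[.5757,-.1065],[.5800,-.0387],[.5850,.0291],[.5893,.0968]])
def go(x,y,z,yaw=86.2):
    o=monitor.get_obs(); M=R.from_euler('xyz',o['tcp_rot'],degrees=True).as_matrix()
    print('t',round(o['time'],2),'pos',o['ee_pos'].round(4),'rot',o['tcp_rot'].round(2),'F',o['wrist_force'].round(1),'op',round(o['opening'],4))
    print(' delta tool',(M.T@(np.array([x,y,z])-o['ee_pos'])).round(4),'wz',round(o['tcp_rot'][2]-yaw,2))
E
python3 - <<'E'
from h import *
go(.4635,-.3550,.030)
c=cam('wrist'); save(c,'w1.png'); P=cloud(c)
t=P[(abs(P[...,2]-.046)<.006)&(np.hypot(P[...,0]-.4635,P[...,1]+.355)<.04)]
print(len(t),t.mean(0) if len(t) else 0, cv2.minEnclosingCircle(t[:,:2].astype(np.float32)) if len(t) else 0)
E
```

```text
time: 0.77
ee_pos: [0.4648, -0.3537, 0.248]
tcp_rot: [-180.0, 0.0, 21.5]
wrist_force: [0.8, -1.1, -0.5]
opening: 0.085
time: 1.43
ee_pos: [0.4634, -0.355, 0.2478]
tcp_rot: [-180.0, -0.0, 79.2]
wrist_force: [0.1, 1.3, 0.0]
opening: 0.0852
time: 2.1
ee_pos: [0.4638, -0.3554, 0.1601]
tcp_rot: [179.9, 0.1, 85.8]
wrist_force: [-0.1, -1.0, 0.8]
opening: 0.0852
t 2.1 pos [ 0.4638 -0.3554  0.1601] rot [1.7992e+02 5.0000e-02 8.5810e+01] F [-0.1 -1.   0.8] op 0.0852
 delta tool [ 0.0005 -0.0006  0.1301] wz -0.39
719 [ 0.46391229 -0.35338923  0.0464411 ] ((0.4638897478580475, -0.3542556166648865), 0.01450786180794239)
```

View pics/w1.png

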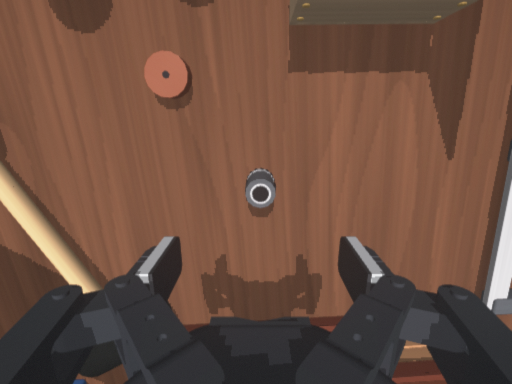

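The wrist view shows saw29 between the open jaws at (260,192). Its measured centre agrees within 1 mm, so I'll grasp it.

```bash
python3 -m handwheel '[[0,-0.0005,0.025,0,0,0],[0,0,0.03,0,0,0],[0,0,0.03,0,0,0],[0,0,0.025,0,0,0],[0,0,0.018,0,0,0],[0,0,0,0,0,0],[0,0,0,0,0,0],[0,0,0,0,0,0]]'
python3 -m handwheel '[[0,0,0,0,0,0],[0,0,0,0,0,0],[0,0,0,0,0,0],[0,0,0,0,0,0],[0,0,0,0,0,0],[0,0,0,0,0,0],[0,0,0,0,0,0],[0,0,0,0,0,0]]' -1 40
python3 -m handwheel '[[0,0,-0.01,0,0,0],[0,0,-0.02,0,0,0],[0,0,-0.03,0,0,0],[0,0,-0.03,0,0,0],[0,0,-0.02,0,0,0],[0,0,0,0,0,0],[0,0,0,0,0,0],[0,0,0,0,0,0]]'
python3 - <<'E'
from h import *
go(*D[0],.142)
E
```

```text
time: 2.82
ee_pos: [0.4641, -0.3559, 0.0329]
tcp_rot: [179.8, 0.1, 85.9]
wrist_force: [0.3, 0.3, 0.5]
opening: 0.0855
time: 3.48
ee_pos: [0.4631, -0.3552, 0.0308]
tcp_rot: [180.0, 0.0, 85.9]
wrist_force: [-0.2, 0.4, 4.7]
opening: 0.0275
time: 4.15
ee_pos: [0.4627, -0.3548, 0.1395]
tcp_rot: [-179.9, -0.0, 85.9]
wrist_force: [-0.2, -0.0, -0.7]
opening: 0.0277
t 4.15 pos [ 0.4627 -0.3548  0.1395] rot [-1.7994e+02 -4.0000e-02  8.5910e+01] F [-0.2 -0.  -0.7] op 0.0277
 delta tool [ 0.2557  0.095  -0.0025] wz -0.29
```

```bash
python3 -m handwheel '[[0.02,0.0075,0,0,0,0],[0.036,0.0134,0,0,0,0],[0.04,0.0148,0,0,0,0],[0.04,0.0148,0,0,0,0],[0.04,0.0148,0,0,0,0],[0.038,0.0141,0,0,0,0],[0.028,0.0104,0,0,0,0],[0.0137,0.0052,0,0,0,-0.3]]'
python3 -m handwheel '[[0,0,0,0,0,0],[0,0,0.01,0,0,0],[0,0,0.02,0,0,0],[0,0,0.02,0,0,0],[0,0,0,0,0,0],[0,0,0,0,0,0],[0,0,0,0,0,0],[0,0,0,0,0,0]]'
python3 - <<'E'
from h import *
go(*D[0],.038)
c=cam('wrist'); save(c,'w2.png')
E
```

```text
time: 4.82
ee_pos: [0.575, -0.106, 0.1385]
tcp_rot: [-179.9, -0.1, 86.4]
wrist_force: [-0.6, 0.2, -0.5]
opening: 0.0279
time: 5.48
ee_pos: [0.5751, -0.1102, 0.0915]
tcp_rot: [179.9, 0.0, 86.2]
wrist_force: [0.5, -0.5, -0.1]
opening: 0.0279
t 5.48 pos [ 0.5751 -0.1102  0.0915] rot [1.7991e+02 1.0000e-02 8.6160e+01] F [ 0.5 -0.5 -0.1] op 0.0279
 delta tool [0.0038 0.0003 0.0535] wz -0.04
```

View pics/w2.png

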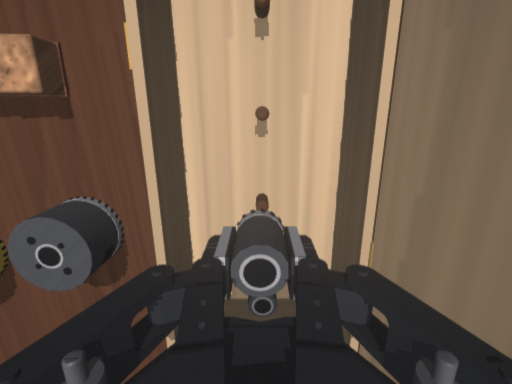

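The wrist view shows saw29 upright in the jaws, its top at (262,272), with dowels ahead at (262,205), (262,113) and (262,10). I'll check the offsets with depth.

```bash
cat >> h.py <<'E'
def chk(tag=''):
    c=cam('wrist'); P=cloud(c); p=monitor.get_obs()['ee_pos']
    if tag: save(c,tag)
    # held saw top ring near TCP
    m=(np.hypot(P[...,0]-p[0],P[...,1]-p[1])<.045)&(abs(P[...,2]-p[2]-.0145)<.006)
    # only dark centre region between pads
    t=P[m]; 
    if len(t)>20: print('saw top',len(t),'mean',t.mean(0).round(4),'y range',t[:,1].min().round(4),t[:,1].max().round(4),'x',t[:,0].min().round(4),t[:,0].max().round(4),'tcp',p.round(4))
    hsv=cv2.cvtColor(c['img'],cv2.COLOR_RGB2HSV)
    for i,d in enumerate(D):
        m=(np.hypot(P[...,0]-d[0],P[...,1]-d[1])<.012)&(P[...,2]>.024)&(P[...,2]<.032)
        if m.sum()>15: 
            q=P[m]; (x,y),r=cv2.minEnclosingCircle(q[:,:2].astype(np.float32)); print(' dowel',i+1,m.sum(),(round(x,4),round(y,4)),'r',round(r,4),'mean',q.mean(0).round(4))
E
python3 - <<'E'
from h import *
c=cam('wrist'); print('cam',c['T'][:3,3].round(4),c['T'][:3,2].round(2))
chk()
E
```

```text
cam [ 0.5791 -0.0371  0.2174] [-0.02 -0.28 -0.96]
saw top 3530 mean [ 0.5747 -0.1057  0.1065] y range -0.1237 -0.094 x 0.5477 0.6024 tcp [ 0.5751 -0.1097  0.0913]
 dowel 1 103 (0.5768, -0.1058) r 0.0048 mean [ 0.5766 -0.1035  0.0272]
 dowel 2 163 (0.5808, -0.0385) r 0.0046 mean [ 0.581  -0.0373  0.0274]
 dowel 3 113 (0.5852, 0.0291) r 0.0047 mean [0.5852 0.0275 0.0269]
```

```bash
sed -i 's/^D=.*/D=np.array([[.5763,-.1062],[.5805,-.0386],[.5851,.0291],[.5893,.0967]])/' h.py
python3 -m handwheel '[[0.0031,0.001,0.01,0,0,0],[0,0,0.012,0,0,0],[0,0,0.012,0,0,0],[0,0,0.009,0,0,0],[0,0,0.005,0,0,0],[0,0,0.003,0,0,0],[0,0,0.002,0,0,0],[0,0,0,0,0,0]]'
python3 - <<'E'
from h import *
go(*D[0],.038)
chk()
E
```

```text
time: 6.3
ee_pos: [0.576, -0.1064, 0.0374]
tcp_rot: [180.0, -0.0, 86.2]
wrist_force: [-0.1, 0.6, -1.0]
opening: 0.0278
t 6.3 pos [ 0.576  -0.1064  0.0374] rot [180.    -0.    86.22] F [-0.1  0.6 -1. ] op 0.0278
 delta tool [ 0.0002  0.0003 -0.0006] wz 0.02
saw top 3543 mean [ 0.5755 -0.1023  0.0526] y range -0.1198 -0.0905 x 0.5484 0.6033 tcp [ 0.5762 -0.1065  0.0376]
 dowel 2 312 (0.5808, -0.0376) r 0.0049 mean [ 0.581  -0.0372  0.0276]
```

```bash

python3 -m handwheel '[[-0.0005,0,0.0008,0,0,0],[0,0,0,0,0,0],[0,0,0,0,0,0],[0,0,0,0,0,0],[0,0,0,0,0,0],[0,0,0,0,0,0],[0,0,0,0,0,0],[0,0,0,0,0,0]]'
python3 -m handwheel '[[0,0,0,0,0,0],[0,0,0,0,0,0],[0,0,0,0,0,0],[0,0,0,0,0,0],[0,0,0,0,0,0],[0,0,-0.01,0,0,0],[0,0,-0.03,0,0,0],[0,0,-0.04,0,0,0]]' 0.3
python3 -m handwheel '[[0,0,-0.04,0,0,0],[0,0,0,0,0,0],[0,0,0,0,0,0],[0,0,0,0,0,0],[0,0,0,0,0,0],[0,0,0,0,0,0],[0,0,0,0,0,0],[0,0,0,0,0,0]]' 1
python3 - <<'E'
from h import *
go(.4220,-.1262,.032)
c=cam('wrist'); save(c,'w3.png'); P=cloud(c)
t=P[(abs(P[...,2]-.052)<.004)&(np.hypot(P[...,0]-.576,P[...,1]+.106)<.03)]
print(len(t),t.mean(0), cv2.minEnclosingCircle(t[:,:2].astype(np.float32)))
E
```

```text
time: 7.02
ee_pos: [0.5763, -0.107, 0.0369]
tcp_rot: [179.9, 0.0, 86.2]
wrist_force: [2.3, -0.7, 3.3]
opening: 0.028
time: 7.68
ee_pos: [0.5741, -0.1066, 0.1149]
tcp_rot: [-179.7, -0.0, 86.2]
wrist_force: [0.6, -0.7, 0.2]
opening: 0.0558
time: 8.35
ee_pos: [0.5756, -0.1069, 0.1557]
tcp_rot: [-179.9, -0.0, 86.2]
wrist_force: [-1.0, -0.5, -0.0]
opening: 0.0856
t 8.35 pos [ 0.5756 -0.1069  0.1557] rot [-1.7992e+02 -1.0000e-02  8.6210e+01] F [-1.  -0.5 -0. ] op 0.0856
 delta tool [-0.0294 -0.1518  0.1239] wz 0.01
766 [ 0.57573795 -0.1053304   0.05255695] ((0.5756338238716125, -0.10598772764205933), 0.014483644627034664)
```

View pics/w3.png

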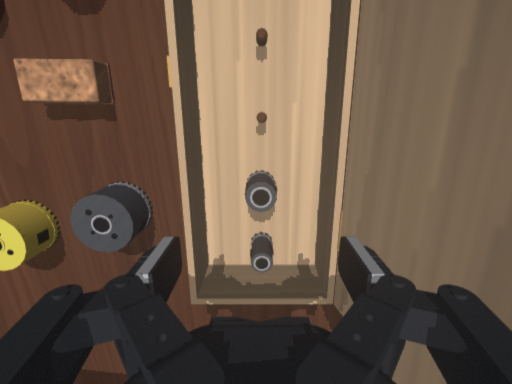

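saw29 sits at (.5756,-.1060), which is centred, and saw22 still stands at (262,262). Next is saw38.

```bash

python3 -m handwheel '[[0.02,-0.0072,0,0,0,0],[0.036,-0.013,0,0,0,0],[0.036,-0.013,0,0,0,0],[0.036,-0.013,0,0,0,0],[0.036,-0.013,0,0,0,0],[0.036,-0.013,0,0,0,0],[0.036,-0.013,0,0,0,0],[0.036,-0.013,0,0,0,0]]'
python3 -m handwheel '[[0.036,-0.013,0,0,0,0],[0.036,-0.013,0,0,0,0],[0.036,-0.013,0,0,0,0],[0.036,-0.013,0,0,0,0],[0.0336,-0.012,0,0,0,0],[0,0,0,0,0,0],[0,0,0,0,0,0],[0,0,0,0,0,0]]'
cat >> h.py <<'E'
def saw(x,y,z=.046,r=.04):
    P=cloud(cam('wrist')); t=P[(abs(P[...,2]-z)<.005)&(np.hypot(P[...,0]-x,P[...,1]-y)<r)]
    (a,b),rr=cv2.minEnclosingCircle(t[:,:2].astype(np.float32)); print('saw',len(t),round(a,4),round(b,4),'r',round(rr,4),'z',np.median(t[:,2]).round(4)); return a,b
E
python3 - <<'E'
from h import *
a,b=saw(.4436,.3525); go(a,b,.032)
E
```

```text
time: 9.07
ee_pos: [0.495, 0.1725, 0.1565]
tcp_rot: [180.0, -0.0, 86.2]
wrist_force: [0.9, 0.1, -0.3]
opening: 0.0857
time: 9.73
ee_pos: [0.4436, 0.3522, 0.1562]
tcp_rot: [-180.0, 0.0, 86.3]
wrist_force: [1.1, 0.3, 0.1]
opening: 0.0854
saw 1264 0.4436 0.355 r 0.019 z 0.0464
t 9.78 pos [0.4439 0.3517 0.1564] rot [-1.7999e+02  3.0000e-02  8.6180e+01] F [ 0.8 -0.9  0.1] op 0.0853
 delta tool [ 0.0033 -0.0005  0.1243] wz -0.02
```

```bash

python3 -m handwheel '[[0.0015,0,0.02,0,0,0],[0,0,0.03,0,0,0],[0,0,0.03,0,0,0],[0,0,0.025,0,0,0],[0,0,0.014,0,0,0],[0,0,0.005,0,0,0],[0,0,0,0,0,0],[0,0,0,0,0,0]]'
python3 -m handwheel '[[0,0,0,0,0,0],[0,0,0,0,0,0],[0,0,0,0,0,0],[0,0,0,0,0,0],[0,0,0,0,0,0],[0,0,0,0,0,0],[0,0,0,0,0,0],[0,0,0,0,0,0]]' -1 40
python3 -m handwheel '[[0,0,-0.01,0,0,0],[0,0,-0.02,0,0,0],[0,0,-0.03,0,0,0],[0,0,-0.03,0,0,0],[0,0,-0.015,0,0,0],[0,0,0,0,0,0],[0,0,0,0,0,0],[0,0,0,0,0,0]]'
python3 - <<'E'
from h import *
go(*D[1],.138)
E
```

```text
time: 10.45
ee_pos: [0.4446, 0.3535, 0.0335]
tcp_rot: [180.0, -0.0, 86.1]
wrist_force: [0.4, -0.3, -0.5]
opening: 0.0854
time: 11.12
ee_pos: [0.4442, 0.3542, 0.0334]
tcp_rot: [179.9, -0.1, 86.2]
wrist_force: [-0.3, -1.2, 5.5]
opening: 0.0374
time: 11.78
ee_pos: [0.4435, 0.3537, 0.1366]
tcp_rot: [-179.9, 0.1, 86.2]
wrist_force: [-0.2, 0.1, -1.7]
opening: 0.037
t 11.78 pos [0.4435 0.3537 0.1366] rot [-1.7994e+02  5.0000e-02  8.6220e+01] F [-0.2  0.1 -1.7] op 0.037
 delta tool [-0.3824  0.1626 -0.0013] wz 0.02
```

```bash

python3 -m handwheel '[[-0.02,0.0085,0,0,0,0],[-0.036,0.0153,0,0,0,0],[-0.036,0.0153,0,0,0,0],[-0.036,0.0153,0,0,0,0],[-0.036,0.0153,0,0,0,0],[-0.036,0.0153,0,0,0,0],[-0.036,0.0153,0,0,0,0],[-0.036,0.0153,0,0,0,0]]'
python3 -m handwheel '[[-0.036,0.0153,0,0,0,0],[-0.036,0.0153,0,0,0,0],[-0.025,0.0106,0,0,0,0],[-0.0134,0.0056,0,0,0,0],[0,0,0.02,0,0,0],[0,0,0.02,0,0,0],[0,0,0,0,0,0],[0,0,0,0,0,0]]'
python3 - <<'E'
from h import *
go(*D[1],.0385)
chk()
E
```

```text
time: 12.45
ee_pos: [0.5408, 0.0729, 0.1359]
tcp_rot: [-179.9, 0.0, 86.2]
wrist_force: [0.9, 0.4, -1.4]
opening: 0.0371
time: 13.12
ee_pos: [0.5793, -0.0379, 0.0958]
tcp_rot: [-179.8, -0.0, 86.2]
wrist_force: [-1.2, -0.7, 0.4]
opening: 0.037
t 13.12 pos [ 0.5793 -0.0379  0.0958] rot [-1.7978e+02 -1.0000e-02  8.6230e+01] F [-1.2 -0.7  0.4] op 0.037
 delta tool [-0.0006  0.0014  0.0573] wz 0.03
saw top 5254 mean [ 0.579  -0.0347  0.1095] y range -0.0557 -0.0174 x 0.547 0.6113 tcp [ 0.5801 -0.0378  0.0973]
 dowel 3 154 (0.5854, 0.0304) r 0.005 mean [0.5854 0.0305 0.0275]
 dowel 4 231 (0.5899, 0.0979) r 0.005 mean [0.5898 0.0976 0.0273]
```

```bash

python3 -m handwheel '[[-0.0015,0.0006,0.012,0,0,0],[0,0,0.015,0,0,0],[0,0,0.012,0,0,0],[0,0,0.009,0,0,0],[0,0,0.005,0,0,0],[0,0,0.003,0,0,0],[0,0,0.001,0,0,0],[0,0,0,0,0,0]]'
python3 - <<'E'
from h import *
go(*D[1],.0385)
chk()
E
```

```text
time: 13.83
ee_pos: [0.5813, -0.0399, 0.0407]
tcp_rot: [180.0, -0.0, 86.2]
wrist_force: [-0.2, -0.4, -0.6]
opening: 0.0373
t 13.83 pos [ 0.5813 -0.0399  0.0407] rot [179.98  -0.    86.21] F [-0.2 -0.4 -0.6] op 0.0373
 delta tool [ 0.0013 -0.0009  0.0022] wz 0.01
saw top 5128 mean [ 0.5808 -0.0365  0.0539] y range -0.0581 -0.0196 x 0.549 0.6133 tcp [ 0.5814 -0.0399  0.041 ]
 dowel 3 300 (0.5853, 0.0303) r 0.0049 mean [0.5854 0.0306 0.0276]
```

```bash

python3 -m handwheel '[[0,-0.0004,0.0008,0,0,0],[0,0,0.0006,0,0,0],[0,0,0.0006,0,0,0],[0,0,0,0,0,0],[0,0,0,0,0,0],[0,0,0,0,0,0],[0,0,0,0,0,0],[0,0,0,0,0,0]]'
python3 -m handwheel '[[0,0,0,0,0,0],[0,0,0,0,0,0],[0,0,0,0,0,0],[0,0,0,0,0,0],[0,0,0,0,0,0],[0,0,-0.01,0,0,0],[0,0,-0.03,0,0,0],[0,0,-0.04,0,0,0]]' 0.45
python3 -m handwheel '[[0,0,-0.04,0,0,0],[0,0,0,0,0,0],[0,0,0,0,0,0],[0,0,0,0,0,0],[0,0,0,0,0,0],[0,0,0,0,0,0],[0,0,0,0,0,0],[0,0,0,0,0,0]]' 1
python3 - <<'E'
from h import *
saw(*D[1],.052,.03); go(.4295,.1137,.15)
E
```

```text
time: 14.55
ee_pos: [0.581, -0.04, 0.0394]
tcp_rot: [179.9, 0.0, 86.2]
wrist_force: [-1.7, -0.5, 5.2]
opening: 0.0372
time: 15.22
ee_pos: [0.5789, -0.0398, 0.117]
tcp_rot: [-179.7, -0.0, 86.2]
wrist_force: [1.0, -0.2, -0.3]
opening: 0.0617
time: 15.88
ee_pos: [0.5804, -0.0399, 0.1577]
tcp_rot: [-179.9, 0.0, 86.2]
wrist_force: [0.0, -0.0, 0.5]
opening: 0.0855
saw 1304 0.5805 -0.0391 r 0.0191 z 0.0524
t 15.93 pos [ 0.5805 -0.0399  0.1579] rot [-179.94   -0.     86.21] F [-0.4 -0.7 -0.2] op 0.0854
 delta tool [ 0.1433 -0.1608  0.008 ] wz 0.01
```

saw38 is set at (.5805,-.0391). Next is saw48.

```bash

python3 -m handwheel '[[0.014,-0.016,0,0,0,0],[0.024,-0.027,0,0,0,0],[0.026,-0.029,0,0,0,0],[0.026,-0.029,0,0,0,0],[0.026,-0.029,0,0,0,0],[0.018,-0.02,0,0,0,0],[0.0093,-0.0108,0.01,0,0,0],[0,0,0,0,0,0]]'
python3 - <<'E'
from h import *
a,b=saw(.4295,.1137); go(a,b,.032)
E
```

```text
time: 16.6
ee_pos: [0.4276, 0.1152, 0.1475]
tcp_rot: [-179.9, -0.0, 86.4]
wrist_force: [0.4, 0.7, 0.4]
opening: 0.0853
saw 2140 0.4293 0.1158 r 0.0241 z 0.0464
t 16.65 pos [0.4288 0.1143 0.1481] rot [-1.7997e+02  1.0000e-02  8.6340e+01] F [ 0.6 -0.6 -1. ] op 0.0854
 delta tool [0.0015 0.0005 0.1161] wz 0.14
```

```bash

python3 -m handwheel '[[0.001,0.0005,0.02,0,0,0],[0,0,0.03,0,0,0],[0,0,0.03,0,0,0],[0,0,0.02,0,0,0],[0,0,0.012,0,0,0],[0,0,0.004,0,0,0],[0,0,0,0,0,0],[0,0,0,0,0,0]]'
python3 -m handwheel '[[0,0,0,0,0,0],[0,0,0,0,0,0],[0,0,0,0,0,0],[0,0,0,0,0,0],[0,0,0,0,0,0],[0,0,0,0,0,0],[0,0,0,0,0,0],[0,0,0,0,0,0]]' -1 40
python3 -m handwheel '[[0,0,-0.01,0,0,0],[0,0,-0.02,0,0,0],[0,0,-0.03,0,0,0],[0,0,-0.03,0,0,0],[0,0,-0.015,0,0,0],[0,0,0,0,0,0],[0,0,0,0,0,0],[0,0,0,0,0,0]]'
python3 - <<'E'
from h import *
go(*D[2],.138)
E
```

```text
time: 17.32
ee_pos: [0.4312, 0.1146, 0.0336]
tcp_rot: [179.9, -0.0, 86.2]
wrist_force: [-0.2, 1.3, 0.3]
opening: 0.0853
time: 17.98
ee_pos: [0.4309, 0.1148, 0.0336]
tcp_rot: [179.9, -0.0, 86.2]
wrist_force: [-1.1, 0.1, 5.7]
opening: 0.0472
time: 18.65
ee_pos: [0.4299, 0.1146, 0.1367]
tcp_rot: [-179.9, 0.0, 86.2]
wrist_force: [-0.7, 0.7, -1.1]
opening: 0.0471
t 18.65 pos [0.4299 0.1146 0.1367] rot [-1.7994e+02  2.0000e-02  8.6220e+01] F [-0.7  0.7 -1.1] op 0.0471
 delta tool [-0.0751  0.1605 -0.0015] wz 0.02
```

```bash

python3 -m handwheel '[[-0.008,0.017,0,0,0,0],[-0.014,0.03,0,0,0,0],[-0.015,0.032,0,0,0,0],[-0.015,0.032,0,0,0,0],[-0.012,0.026,0,0,0,0],[-0.0075,0.016,0,0,0,0],[-0.0036,0.0075,0,0,0,0],[0,0,0,0,0,0]]'
python3 -m handwheel '[[0,0,0.015,0,0,0],[0,0,0.02,0,0,0],[0,0,0.015,0,0,0],[0,0,0.015,0,0,0],[0,0,0.01,0,0,0],[0,0,0,0,0,0],[0,0,0,0,0,0],[0,0,0,0,0,0]]'
python3 - <<'E'
from h import *
go(*D[2],.0395)
chk()
E
```

```text
time: 19.32
ee_pos: [0.5857, 0.0283, 0.1354]
tcp_rot: [-179.8, 0.0, 86.1]
wrist_force: [0.1, -0.3, -1.1]
opening: 0.0468
time: 19.98
ee_pos: [0.5856, 0.0294, 0.0635]
tcp_rot: [179.9, -0.0, 86.2]
wrist_force: [-0.5, -0.5, -1.3]
opening: 0.0467
t 19.98 pos [0.5856 0.0294 0.0635] rot [ 1.7994e+02 -1.0000e-02  8.6230e+01] F [-0.5 -0.5 -1.3] op 0.0467
 delta tool [-0.0004 -0.0005  0.024 ] wz 0.03
saw top 7722 mean [0.5852 0.0328 0.0764] y range 0.0064 0.0545 x 0.5483 0.6226 tcp [0.5859 0.0294 0.0637]
 dowel 4 218 (0.5899, 0.0984) r 0.0048 mean [0.5898 0.0984 0.0276]
```

```bash

python3 -m handwheel '[[-0.0007,-0.0005,0.008,0,0,0],[0,0,0.007,0,0,0],[0,0,0.004,0,0,0],[0,0,0.0025,0,0,0],[0,0,0.0015,0,0,0],[0,0,0.001,0,0,0],[0,0,0.0005,0,0,0],[0,0,0,0,0,0]]'
python3 - <<'E'
from h import *
go(*D[2],.0395)
chk()
E
```

```text
time: 20.7
ee_pos: [0.5847, 0.0284, 0.0396]
tcp_rot: [180.0, 0.0, 86.2]
wrist_force: [-8.4, -0.8, 12.3]
opening: 0.0471
t 20.7 pos [0.5847 0.0284 0.0396] rot [179.99   0.    86.21] F [-8.4 -0.8 12.3] op 0.0471
 delta tool [0.0007 0.0004 0.0001] wz 0.01
saw top 7742 mean [0.5842 0.0318 0.0525] y range 0.0056 0.0536 x 0.5473 0.6219 tcp [0.5848 0.0284 0.0396]
 dowel 4 304 (0.5897, 0.0978) r 0.0049 mean [0.5898 0.0984 0.0275]
```

```bash

python3 -m handwheel '[[0,0,-0.0005,0,0,0],[0,0,0,0,0,0],[0,0,0,0,0,0],[0,0,0,0,0,0],[0,0,0,0,0,0],[0,0,-0.01,0,0,0],[0,0,-0.03,0,0,0],[0,0,-0.04,0,0,0]]' 0.6
python3 -m handwheel '[[0,0,-0.04,0,0,0],[0,0,0,0,0,0],[0,0,0,0,0,0],[0,0,0,0,0,0],[0,0,0,0,0,0],[0,0,0,0,0,0],[0,0,0,0,0,0],[0,0,0,0,0,0]]' 1
python3 - <<'E'
from h import *
saw(*D[2],.052,.033); go(.4220,-.1262,.15)
E
```

```text
time: 21.42
ee_pos: [0.5832, 0.0284, 0.1169]
tcp_rot: [-179.7, 0.0, 86.2]
wrist_force: [0.9, -0.6, -0.0]
opening: 0.0683
time: 22.08
ee_pos: [0.5846, 0.0285, 0.1577]
tcp_rot: [-179.9, 0.0, 86.2]
wrist_force: [0.1, -0.4, 0.1]
opening: 0.085
saw 2070 0.5841 0.0293 r 0.0241 z 0.0524
t 22.13 pos [0.5847 0.0284 0.1579] rot [-1.7994e+02  1.0000e-02  8.6210e+01] F [0.1 0.5 0.3] op 0.0855
 delta tool [-0.1651 -0.1521  0.0081] wz 0.01
```

saw48 is at (.5841,.0293), within 1 mm of dowel 3. Next is saw60.

```bash

python3 -m handwheel '[[-0.015,-0.014,0,0,0,0],[-0.026,-0.024,0,0,0,0],[-0.029,-0.0267,0,0,0,0],[-0.029,-0.0267,0,0,0,0],[-0.029,-0.0267,0,0,0,0],[-0.024,-0.022,0,0,0,0],[-0.0131,-0.012,0.01,0,0,0],[0,0,0,0,0,0]]'
python3 - <<'E'
from h import *
a,b=saw(.4220,-.1262); go(a,b,.032)
E
```

```text
time: 22.8
ee_pos: [0.4197, -0.1279, 0.1475]
tcp_rot: [-179.9, 0.0, 86.0]
wrist_force: [0.5, 0.3, -0.3]
opening: 0.0854
saw 3358 0.4221 -0.1252 r 0.0301 z 0.0464
t 22.85 pos [ 0.4211 -0.1271  0.1481] rot [-179.98   -0.     86.06] F [0.3 0.9 0.8] op 0.0855
 delta tool [0.002  0.001  0.1161] wz -0.14
```

```bash

python3 -m handwheel '[[0.0015,0,0.02,0,0,0],[0,0,0.03,0,0,0],[0,0,0.03,0,0,0],[0,0,0.02,0,0,0],[0,0,0.012,0,0,0],[0,0,0.004,0,0,0],[0,0,0,0,0,0],[0,0,0,0,0,0]]'
python3 -m handwheel '[[0,0,0,0,0,0],[0,0,0,0,0,0],[0,0,0,0,0,0],[0,0,0,0,0,0],[0,0,0,0,0,0],[0,0,0,0,0,0],[0,0,0,0,0,0],[0,0,0,0,0,0]]' -1 45
python3 -m handwheel '[[0,0,-0.01,0,0,0],[0,0,-0.02,0,0,0],[0,0,-0.03,0,0,0],[0,0,-0.03,0,0,0],[0,0,-0.015,0,0,0],[0,0,0,0,0,0],[0,0,0,0,0,0],[0,0,0,0,0,0]]'
python3 - <<'E'
from h import *
go(*D[3],.138)
E
```

```text
time: 23.52
ee_pos: [0.4232, -0.1247, 0.0336]
tcp_rot: [179.9, 0.0, 86.2]
wrist_force: [0.1, -0.1, -0.2]
opening: 0.0854
time: 24.18
ee_pos: [0.4232, -0.1249, 0.0341]
tcp_rot: [179.9, 0.0, 86.2]
wrist_force: [-1.6, 0.8, 8.5]
opening: 0.0595
time: 24.85
ee_pos: [0.422, -0.1246, 0.1366]
tcp_rot: [-179.9, -0.0, 86.2]
wrist_force: [0.8, 0.1, -2.2]
opening: 0.0595
t 24.85 pos [ 0.422  -0.1246  0.1366] rot [-1.7993e+02 -1.0000e-02  8.6210e+01] F [ 0.8  0.1 -2.2] op 0.0595
 delta tool [ 0.2319  0.1523 -0.0015] wz 0.01
```

```bash

python3 -m handwheel '[[0.015,0.0099,0,0,0,0],[0.029,0.019,0,0,0,0],[0.033,0.0217,0,0,0,0],[0.033,0.0217,0,0,0,0],[0.033,0.0217,0,0,0,0],[0.033,0.0217,0,0,0,0],[0.029,0.019,0,0,0,0],[0.018,0.0118,0,0,0,0]]'
python3 -m handwheel '[[0.0089,0.0058,0,0,0,0],[0,0,0.01,0,0,0],[0,0,0.02,0,0,0],[0,0,0.02,0,0,0],[0,0,0.015,0,0,0],[0,0,0.01,0,0,0],[0,0,0,0,0,0],[0,0,0,0,0,0]]'
python3 - <<'E'
from h import *
go(*D[3],.0395)
chk('w4.png')
E
```

```text
time: 25.52
ee_pos: [0.5839, 0.0909, 0.135]
tcp_rot: [-179.8, 0.0, 86.3]
wrist_force: [-0.8, -0.3, -2.7]
opening: 0.0591
time: 26.18
ee_pos: [0.5889, 0.0958, 0.062]
tcp_rot: [-179.9, 0.0, 86.2]
wrist_force: [-0.1, 0.9, -0.8]
opening: 0.059
t 26.18 pos [0.5889 0.0958 0.062 ] rot [-1.7992e+02  2.0000e-02  8.6170e+01] F [-0.1  0.9 -0.8] op 0.059
 delta tool [0.0009 0.0003 0.0225] wz -0.03
saw top 11419 mean [0.5884 0.0981 0.0744] y range 0.0652 0.1258 x 0.5458 0.6319 tcp [0.5896 0.096  0.063 ]
```

```bash

python3 -m handwheel '[[0.0016,0,0.008,0,0,0],[0,0,0.006,0,0,0],[0,0,0.004,0,0,0],[0,0,0.0025,0,0,0],[0,0,0.001,0,0,0],[0,0,0.0005,0,0,0],[0,0,0,0,0,0],[0,0,0,0,0,0]]'
python3 - <<'E'
from h import *
go(*D[3],.0395)
chk()
E
```

```text
time: 26.9
ee_pos: [0.59, 0.0982, 0.0407]
tcp_rot: [180.0, -0.0, 86.2]
wrist_force: [0.3, 0.5, -2.0]
opening: 0.0592
t 26.9 pos [0.59   0.0982 0.0407] rot [179.98  -0.    86.21] F [ 0.3  0.5 -2. ] op 0.0592
 delta tool [-0.0016 -0.0006  0.0012] wz 0.01
saw top 11484 mean [0.5894 0.1007 0.053 ] y range 0.0683 0.1285 x 0.5466 0.633 tcp [0.59   0.0982 0.0407]
```

```bash

python3 -m handwheel '[[-0.001,-0.0004,0.0006,0,0,0],[0,0,0.0005,0,0,0],[0,0,0.0004,0,0,0],[0,0,0,0,0,0],[0,0,0,0,0,0],[0,0,0,0,0,0],[0,0,0,0,0,0],[0,0,0,0,0,0]]'
python3 -m handwheel '[[0,0,0,0,0,0],[0,0,0,0,0,0],[0,0,0,0,0,0],[0,0,0,0,0,0],[0,0,0,0,0,0],[0,0,-0.01,0,0,0],[0,0,-0.03,0,0,0],[0,0,-0.04,0,0,0]]' 0.85
python3 -m handwheel '[[0,0,-0.04,0,0,0],[0,0,-0.03,0,0,0],[0,0,-0.03,0,0,0],[0,0,-0.03,0,0,0],[0,0,0,0,0,0],[0,0,0,0,0,0],[0,0,0,0,0,0],[0,0,0,0,0,0]]' 
python3 - <<'E'
from h import *
saw(*D[3],.052,.036); go(.690,-.01,.25)
c=cam('top'); save(c,'t5.png'); P=cloud(c)
for i,rr in enumerate((.0145,.019,.024,.030)):
    t=P[(abs(P[...,2]-.052)<.005)&(np.hypot(P[...,0]-D[i][0],P[...,1]-D[i][1])<rr+.006)]
    if len(t): print(i+1,len(t),cv2.minEnclosingCircle(t[:,:2].astype(np.float32)))
m=(P[...,2]>.09)&(P[...,2]<.215)&(P[...,0]>.64)&(P[...,0]<.72)&(abs(P[...,1])<.19); t=P[m]
print('lid edge',t[t[:,2]>.203].mean(0),(t[:,2]>.203).sum(), t[:,2].max())
E
```

```text
time: 27.62
ee_pos: [0.5896, 0.0974, 0.0402]
tcp_rot: [179.9, -0.0, 86.2]
wrist_force: [-3.8, 0.6, 6.3]
opening: 0.0594
time: 28.28
ee_pos: [0.5875, 0.0969, 0.1173]
tcp_rot: [-179.7, 0.1, 86.2]
wrist_force: [1.2, -0.3, 0.1]
opening: 0.079
time: 28.95
ee_pos: [0.5889, 0.0972, 0.2479]
tcp_rot: [-179.9, 0.0, 86.2]
wrist_force: [0.4, -0.5, -1.0]
opening: 0.079
saw 1788 0.5888 0.0973 r 0.03 z 0.0523
t 29.0 pos [0.5889 0.0972 0.2477] rot [-1.7988e+02  3.0000e-02  8.6210e+01] F [-0.4  1.1  0.2] op 0.0787
 delta tool [-0.1002  0.108  -0.0024] wz 0.01
1 79 ((0.5755210518836975, -0.10772552341222763), 0.014130672439932823)
2 131 ((0.5804418325424194, -0.040813833475112915), 0.01926560141146183)
lid edge [ 0.68465447 -0.07341062  0.20553176] 181 0.21149086404268647
```

View pics/t5.png

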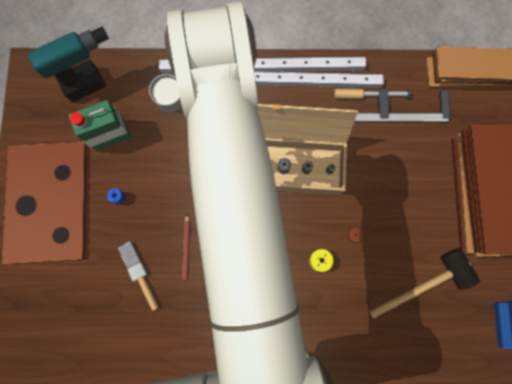

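All four saws stand in the row, as far as the arm leaves it visible: saws at (285,166), (307,168) and (331,169), with the other two confirmed by the wrist camera. Next is the lid. The open fingers will straddle its free edge, and the outer finger will pull it along its arc.

```bash

python3 -m handwheel '[[-0.012,0.013,-0.02,0,0,0],[-0.018,0.019,-0.015,0,0,0],[-0.019,0.02,0,0,0,0],[-0.019,0.02,0,0,0,0],[-0.017,0.018,0,0,0,0],[-0.01,0.012,0,0,0,0],[-0.0052,0.006,0,0,0,0],[0,0,0,0,0,0]]' 0.2
python3 - <<'E'
from h import *
go(.690,-.0095,.207)
c=cam('side'); save(c,'s6.png'); P=cloud(c)
m=(P[...,2]>.19)&(P[...,2]<.215)&(P[...,0]>.65)&(P[...,0]<.72)&(abs(P[...,1])<.19)&(P[...,2]>.2); t=P[m]; print('edge',t.mean(0),t.max(0),len(t))
H=np.array([0,.0665])
pr=None
for ph in list(range(90,-1,-10)):
    a=np.radians(ph); s=.125
    C=H+s*np.array([-np.cos(a),np.sin(a)])+.006*np.array([np.sin(a),np.cos(a)])
    print(ph,'C',C.round(4),'d(ty,tz)',None if pr is None else (np.array([C[0]-pr[0],pr[1]-C[1]])).round(4)); pr=C
E
```

```text
time: 29.72
ee_pos: [0.6912, -0.0114, 0.2819]
tcp_rot: [-179.9, 0.0, 86.1]
wrist_force: [-1.0, 0.1, -0.1]
opening: 0.0513
t 29.72 pos [ 0.6912 -0.0114  0.2819] rot [-1.7985e+02  2.0000e-02  8.6120e+01] F [-1.   0.1 -0.1] op 0.0513
 delta tool [ 0.0018 -0.0011  0.0749] wz -0.08
edge [0.6906649  0.0213595  0.20493269] [0.70756583 0.18983036 0.21262191] 537
90 C [0.006  0.1915] d(ty,tz) None
80 C [-0.0158  0.1906] d(ty,tz) [-0.0218  0.0009]
70 C [-0.0371  0.186 ] d(ty,tz) [-0.0213  0.0046]
60 C [-0.0573  0.1778] d(ty,tz) [-0.0202  0.0083]
50 C [-0.0758  0.1661] d(ty,tz) [-0.0184  0.0116]
40 C [-0.0919  0.1514] d(ty,tz) [-0.0161  0.0147]
30 C [-0.1053  0.1342] d(ty,tz) [-0.0134  0.0172]
20 C [-0.1154  0.1149] d(ty,tz) [-0.0102  0.0193]
10 C [-0.1221  0.0941] d(ty,tz) [-0.0066  0.0208]
0 C [-0.125   0.0725] d(ty,tz) [-0.0029  0.0216]
```

View pics/s6.png

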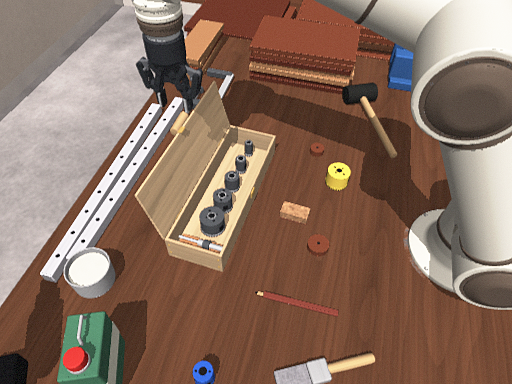

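The side view shows the row growing from saw22 at (249,146) to saw60 at (212,219) next to the arbor. The gripper is above the lid's edge at (170,85). Now I'll straddle the edge.

```bash

python3 -m handwheel '[[0.0015,0.001,0.01,0,0,0],[0,0,0.015,0,0,0],[0,0,0.015,0,0,0],[0,0,0.015,0,0,0],[0,0,0.01,0,0,0],[0,0,0.005,0,0,0],[0,0,0.003,0,0,0],[0,0,0,0,0,0]]'
python3 - <<'E'
from h import *
go(.690,-.0095,.207)
c=cam('wrist'); save(c,'w7.png')
E
```

```text
time: 30.43
ee_pos: [0.6911, -0.008, 0.2109]
tcp_rot: [-180.0, -0.0, 86.2]
wrist_force: [0.2, -0.2, -0.4]
opening: 0.0512
t 30.43 pos [ 0.6911 -0.008   0.2109] rot [-179.98   -0.     86.24] F [ 0.2 -0.2 -0.4] op 0.0512
 delta tool [-0.0016 -0.001   0.0039] wz 0.04
```

View pics/w7.png

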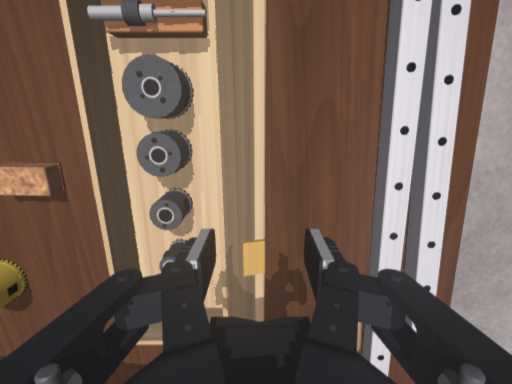

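The wrist view shows the lid's edge and clasp (254,258) between the jaws at (200,250) and (320,250). I'll pull it forward.

```bash

python3 -m handwheel '[[0,-0.005,0.003,0,0,0],[0,-0.008,0.003,0,0,0],[0,-0.008,0.0025,0,0,0],[0,-0.008,0,0,0,0],[0,-0.008,0,0,0,0],[0,-0.008,0,0,0,0],[0,-0.008,0,0,0,0],[0,-0.008,0,0,0,0]]'
python3 -m handwheel '[[0,-0.008,0.0003,0,0,0],[0,-0.008,0.0006,0,0,0],[0,-0.008,0.001,0,0,0],[0,-0.008,0.0015,0,0,0],[0,-0.008,0.002,0,0,0],[0,-0.008,0.0024,0,0,0],[0,-0.008,0.003,0,0,0],[0,-0.0073,0.0032,0,0,0]]'
python3 - <<'E'
from h import *
go(.690,-.0095,.207)
c=cam('side'); save(c,'s8.png')
E
```

```text
time: 31.15
ee_pos: [0.6311, -0.0044, 0.2041]
tcp_rot: [179.8, -0.0, 86.2]
wrist_force: [2.8, 0.1, 1.6]
opening: 0.051
time: 31.82
ee_pos: [0.5678, -0.0002, 0.1898]
tcp_rot: [179.8, -0.0, 86.2]
wrist_force: [1.3, -0.3, -1.5]
opening: 0.0511
t 31.82 pos [ 5.678e-01 -2.000e-04  1.898e-01] rot [ 1.7984e+02 -1.0000e-02  8.6210e+01] F [ 1.3 -0.3 -1.5] op 0.0511
 delta tool [-0.0012  0.1226 -0.0169] wz 0.01
```

View pics/s8.png

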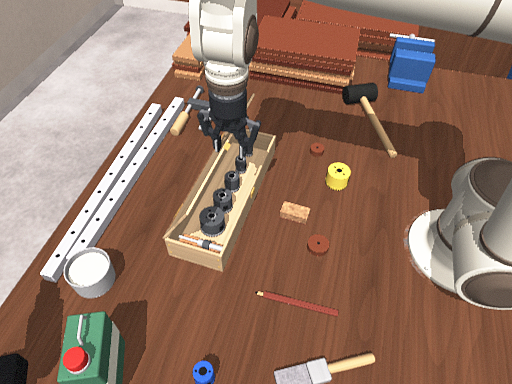

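The side view shows the lid nearly edge-on at the fingers, around (240,100), about 60° from shut, and the saws undisturbed. I'll continue along the arc.

```bash

python3 -m handwheel '[[0,-0.007,0.004,0,0,0],[0,-0.0068,0.0046,0,0,0],[0,-0.0066,0.005,0,0,0],[0,-0.006,0.0054,0,0,0],[0,-0.0058,0.0058,0,0,0],[0,-0.0055,0.006,0,0,0],[0,-0.005,0.0064,0,0,0],[0,-0.0048,0.0066,0,0,0]]'
python3 - <<'E'
from h import *
go(.690,-.0095,.207)
for n in('wrist','side'):
    P=cloud(cam(n)); m=(P[...,2]>.08)&(P[...,0]>.52)&(P[...,0]<.66)&(abs(P[...,1]+.125)<.06)&(P[...,2]<.16)
    t=P[m]; print(n,len(t))
    if len(t)>50:
        s=np.linalg.lstsq(np.c_[t[:,:2],np.ones(len(t))],t[:,2],rcond=None)[0]; print('lid slope deg',np.degrees(np.arctan(-s[0])),s, (t[:,2]-np.c_[t[:,:2],np.ones(len(t))]@s).std(),t.max(0))
E
```

```text
time: 32.53
ee_pos: [0.5202, 0.003, 0.1448]
tcp_rot: [179.9, -0.0, 86.2]
wrist_force: [1.3, -0.4, 0.7]
opening: 0.0513
t 32.53 pos [0.5202 0.003  0.1448] rot [179.94  -0.    86.21] F [ 1.3 -0.4  0.7] op 0.0513
 delta tool [-0.0012  0.1704 -0.0621] wz 0.01
wrist 1106
lid slope deg 27.643914354101568 [-0.52376368  0.03674238  0.41610598] 0.0004387935083321842 [ 0.63327802 -0.08115594  0.10546759]
side 140
lid slope deg 27.095488471598788 [-0.5116265   0.02479875  0.40823082] 0.0009691212348303018 [ 0.63773892 -0.06523293  0.12126934]
```

The lid is at 27.6°. Now I'll lower it slowly.

```bash

python3 -m handwheel '[[0,-0.003,0.006,0,0,0],[0,-0.0027,0.006,0,0,0],[0,-0.0024,0.006,0,0,0],[0,-0.002,0.0055,0,0,0],[0,-0.0016,0.005,0,0,0],[0,-0.0014,0.0045,0,0,0],[0,-0.001,0.004,0,0,0],[0,-0.001,0.004,0,0,0]]'
python3 -m handwheel '[[0,-0.0006,0.0025,0,0,0],[0,-0.0005,0.0022,0,0,0],[0,-0.0004,0.002,0,0,0],[0,-0.0003,0.0015,0,0,0],[0,0,0.001,0,0,0],[0,0,0.001,0,0,0],[0,0,0,0,0,0],[0,0,0,0,0,0]]'
cat >> h.py <<'E'
def lid():
    P=cloud(cam('wrist')); m=(P[...,2]>.06)&(P[...,0]>.52)&(P[...,0]<.64)&(P[...,1]>.06)&(P[...,1]<.17)&(P[...,2]<.14)
    t=P[m]
    for _ in range(3):
        A=np.c_[t[:,:2],np.ones(len(t))]; s=np.linalg.lstsq(A,t[:,2],rcond=None)[0]; e=abs(t[:,2]-A@s); t=t[e<max(.001,2*e.std())]
    print('lid',len(t),'slope deg',np.degrees(np.arctan(-s[0])).round(2),'z',t[:,2].mean().round(4),t[:,2].min().round(4),t[:,2].max().round(4))
E
python3 - <<'E'
from h import *
go(.690,-.0095,.207); lid()
E
```

```text
time: 33.3
ee_pos: [0.5051, 0.0039, 0.1033]
tcp_rot: [180.0, -0.0, 86.2]
wrist_force: [2.1, -0.9, 0.3]
opening: 0.0512
time: 33.97
ee_pos: [0.5032, 0.004, 0.0934]
tcp_rot: [-180.0, -0.0, 86.2]
wrist_force: [-0.2, -0.3, -0.3]
opening: 0.0514
t 33.97 pos [0.5032 0.004  0.0934] rot [-179.99   -0.     86.21] F [-0.2 -0.3 -0.3] op 0.0514
 delta tool [-0.0011  0.1872 -0.1136] wz 0.01
lid 27107 slope deg 3.2 z 0.0774 0.0728 0.0815
```

```bash

python3 -m handwheel '[[0,0,0.001,0,0,0],[0,0,0.001,0,0,0],[0,0,0.001,0,0,0],[0,0,0.001,0,0,0],[0,0,0.001,0,0,0],[0,0,0.0005,0,0,0],[0,0,0,0,0,0],[0,0,0,0,0,0]]'
python3 - <<'E'
from h import *
go(.690,-.0095,.207); lid()
E
```

```text
time: 34.68
ee_pos: [0.5033, 0.004, 0.0879]
tcp_rot: [-180.0, 0.0, 86.2]
wrist_force: [-0.3, 0.1, -0.9]
opening: 0.0515
t 34.68 pos [0.5033 0.004  0.0879] rot [-180.      0.     86.21] F [-0.3  0.1 -0.9] op 0.0515
 delta tool [-0.0012  0.1872 -0.1191] wz 0.01
lid 26997 slope deg 0.66 z 0.0737 0.0721 0.0753
```

```bash

python3 -m handwheel '[[0,0,0.0004,0,0,0],[0,0,0.0004,0,0,0],[0,0,0.0004,0,0,0],[0,0,0.0004,0,0,0],[0,0,0,0,0,0],[0,0,0,0,0,0],[0,0,0,0,0,0],[0,0,0,0,0,0]]'
python3 - <<'E'
from h import *
go(.690,-.0095,.207); lid()
E
```

```text
time: 35.4
ee_pos: [0.5033, 0.004, 0.0864]
tcp_rot: [-180.0, 0.0, 86.2]
wrist_force: [0.8, -0.2, -0.1]
opening: 0.0509
t 35.4 pos [0.5033 0.004  0.0864] rot [-180.      0.     86.21] F [ 0.8 -0.2 -0.1] op 0.0509
 delta tool [-0.0012  0.1872 -0.1207] wz 0.01
lid 27069 slope deg -0.0 z 0.0727 0.0717 0.0738
```

```bash

python3 -m handwheel '[[0,0,0.0004,0,0,0],[0,0,0.0004,0,0,0],[0,0,0.0003,0,0,0],[0,0,0,0,0,0],[0,0,0,0,0,0],[0,0,0,0,0,0],[0,0,0,0,0,0],[0,0,0,0,0,0]]'
python3 - <<'E'
from h import *
go(.690,-.0095,.207); lid()
E
```

```text
time: 36.12
ee_pos: [0.5034, 0.004, 0.0861]
tcp_rot: [180.0, -0.0, 86.2]
wrist_force: [-3.9, -1.0, 7.9]
opening: 0.0514
t 36.12 pos [0.5034 0.004  0.0861] rot [179.96  -0.    86.21] F [-3.9 -1.   7.9] op 0.0514
 delta tool [-0.0012  0.1872 -0.1207] wz 0.01
lid 27082 slope deg -0.01 z 0.0727 0.0717 0.0737
```

The lid is seated: 7.9 N of reaction and slope 0. I'll retract straight up and take a last look.

```bash

python3 -m handwheel '[[0,0,-0.003,0,0,0],[0,0,-0.015,0,0,0],[0,0,-0.025,0,0,0],[0,0,-0.03,0,0,0],[0,0,-0.03,0,0,0],[0,0,-0.01,0,0,0],[0,0,0,0,0,0],[0,0,0,0,0,0]]'
python3 - <<'E'
from h import *
go(.690,-.0095,.207); lid()
c=cam('side'); save(c,'s9.png')
E
```

```text
time: 36.83
ee_pos: [0.5034, 0.004, 0.1978]
tcp_rot: [180.0, -0.0, 86.2]
wrist_force: [-0.2, 0.5, 0.1]
opening: 0.0511
t 36.83 pos [0.5034 0.004  0.1978] rot [179.99  -0.    86.21] F [-0.2  0.5  0.1] op 0.0511
 delta tool [-0.0012  0.1871 -0.0091] wz 0.01
lid 14592 slope deg -0.1 z 0.0727 0.0716 0.0738
```

View pics/s9.png

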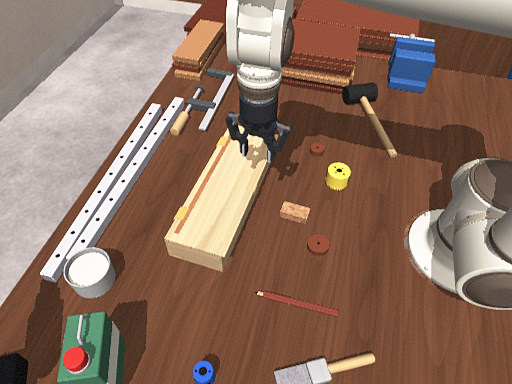

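The side view shows the lid flat on the case, from (190,240) to (265,150). The gripper is clear above it and the look-alikes at (338,176) and (203,371) have not moved.

```bash
python3 -c "
from workcell import order; print(order.job_done())"
```

```text
the job is handed in; nothing more can be done
None
```

All four hole saws are back in the case, teeth down in growing order, and the lid is shut. I handed the job in at about 37 s of the 104 s.

- **Saws:** saw29, saw38, saw48 and saw60 stand on dowels 1 to 4, from saw22's end to the arbor. After release, the wrist camera put each one about 1 mm from its dowel, which is within the camera's 2 mm accuracy. I lowered each until it touched the case floor; the largest contact force I read was about 12 N, with saw48.
- **Small saw and look-alikes:** saw22 was still standing in its place in the last views before the lid came down. The blue and yellow look-alikes were never touched.
- **Lid:** I drew it over with a fingertip and slowed down at the end. It seated with about 8 N on the finger. After I backed off, its slope was 0.1° or less and its top stood at 72.7 mm, against 72.5 mm expected. The gripper was clear of everything.
- **Camera disagreement:** the cameras differed by up to about 2.5 mm on some positions along the row. Before each release I corrected to the wrist camera. The last top view put saw29 and saw38 about 2 mm farther right (towards -y) than the wrist camera did. The saws could not be checked again once the lid was shut.

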